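Hang the grinder's status plate on its sprung hook, green face out

TASK

The grinder has been cleaned: take the green status plate out of the drying rack and hang it on the hook of the bracket with its green, ticked face pointing outward, away from the post. Press it down until it snaps under the orange spring catch and give it a short push of about 10 N against the bottom of the hook to be sure it is fully home; feel for it, since nobody measured how high the hook is clamped, and stay gentle, under 25 N. Then let go, leaving the other plates and everything else where they are.

Things in the scene. Friction and masses are not known exactly. Their poses are not given: they have to be found in the camera images.
- status_plate_mid (a point): Status plate, rigid plastic, 8 mm thick, 64 wide, 168 high, about 0.12 kg; one face green with a white tick, the other plain grey. This point is its centre, 84 mm above its lower edge; x points out of the green face, y along its width, z up. Solid panel 0-36 mm above the lower edge, hanging window 36-90 mm (24 wide, centred) above it. Starts standing in a rack slot.
- status_plate_strip (a point): Middle of the underside of the plate's cross strip, 6 mm above the plate's centre (90 mm above its lower edge), same axes. The strip, 8 mm high, forms the top of the hanging window and rests on the hook floor when hung; above it a catch window 24 wide, 26 high.
- status_plate_tab (a point): Middle of the plate's grip tab (40 wide, 34 high, 8 thick), 67 mm above the plate's centre, same axes. Pinch it across its thickness from above, fingertips no more than 22 mm below this point, or they meet the hook's housing later.
- red_plate_mid (a point): Plate with a red face, grey back. Same shape and size as the status plate; origin at its centre, 84 mm above its lower edge. Leave it standing.
- blue_plate_mid (a point): Plate with a blue face, grey back. Same shape and size as the status plate; origin at its centre, 84 mm above its lower edge. Leave it standing.
- rack: White drying rack fixed to the table, 200 x 84 mm, origin under its centre. Three slots 72 mm apart along its x (-72, 0, 72), each 10 mm wide, floor 10 mm and walls' tops 55 mm above the table. Any plate may be in any slot; each plate's x is along the rack's x. Lift a plate straight up: 55 mm clears the slot, 175 mm the other plates.
- bracket: Bracket fixed to the table: dark base 110 x 100 x 12 mm, aluminium post up to 166 mm, and on its outer side the hook's dark housing, 26 wide, its top 33 mm above the hook floor. Origin on the table; x points outward (the way the hook points and the green face must look), z up; the housing's outer face is the plane x = 0.
- hook_ref (a point): Fixed point on the bracket, same axes, 130 mm above the table at the middle of the hook's throat (6 mm out from the housing), at the LOWEST height the hook floor can have. The floor is clamped 0 to 16 mm higher, unmeasured, and stays put. With the strip's underside 42 mm above this point the window clears the hook at any height: move in from outside, then straight down.
- hook_lip (a point): Point on the bracket 20 mm out from the housing (14 mm out from hook_ref, same height), below the tip of the hook's lip. The hook: arm 8 mm wide, 6 thick below its floor, 15 mm out; lip rising 10 mm, then flaring outward to 18 mm above the floor, 20 mm out. Throat between housing and lip 12 mm wide.
- catch (a joint): Orange sprung wedge above the hook floor (10 to 32 mm), 8 mm wide: metres it is pushed back into the housing, 0 = sprung out, at most 0.012. Going down, the strip pushes it back (4 to 10 N downward); past its nose the force drops and it snaps out over the strip (joint returns to 0); 1 to 2 mm lower the strip lands on the rigid floor and the force climbs steeply.
- bowl: Bystander, leave alone: white plastic bowl, 140 mm across, 65 high; origin under its centre.
- pusher: Bystander, leave alone: black grinder pusher standing up, 52 mm across, 150 high; origin under its centre.
- grinder_disc: Bystander, leave alone: steel grinder disc lying flat, 62 mm across, 9 thick; origin under its centre.
- spice_jar: Bystander, leave alone: jar with green cap, 56 mm across, 100 high; origin under its centre.
- beaker: Bystander, leave alone: white cup, 70 mm across, 90 high; origin under its centre.
Things that resemble listed ones, but are neither listed nor needed, are in the scene too. Of the things that look like the part that bears status_plate_mid, the middle-sized one is meant.

How it is judged:
On the way, in this order (a step that is already met when the one before it is completed fails the run):
1. the status plate is lifted clear of the rack (height (world z) of status_plate_mid above 0.142 m), for 0.1 s.
2. the plate, green face outward on the hook, is pushing the catch back (value of joint catch above 0.0025 m and horizontal distance between status_plate_mid and hook_ref below 0.015 m and x of bracket in the frame of status_plate_mid below 0 m), for 0.02 s.
3. with the catch sprung out over the strip, the plate is pushed against the hook floor (over 5 N) (value of joint catch below 0.0012 m and contact force between status_plate and bracket above 5 N and horizontal distance between status_plate_mid and hook_ref below 0.015 m and z of status_plate_mid in the frame of hook_ref below 0.0125 m), for 0.05 s.
At the end, for the whole second after the job is handed in: The status plate hangs at rest (under 0.05 m/s) and let go: centre within 15 mm (level) of hook_ref, from 10 mm below to 12.5 mm above it (strip home at any hook height), catch sprung out (under 1.2 mm back), green face outward within 20 degrees, upright within 14 degrees (value of joint catch below 0.0012 m and horizontal distance between status_plate_mid and hook_ref below 0.015 m and z of status_plate_mid in the frame of hook_ref between -0.01 and 0.0125 m and x of bracket in the frame of status_plate_mid below 0 m and angle between the x axis of status_plate_mid and the x axis of bracket, either way round below 0.35 rad and angle between status_plate_mid's own z axis and vertical below 0.25 rad and linear speed of status_plate below 0.05 m/s and contact force between status_plate and the fingers below 0.1 N); the robot touches nothing.
It fails at once if the plate is forced against the bracket (over 25 N) (contact force between status_plate and bracket above 25 N).
It fails at once if the arm or gripper knocks the bracket (contact force between the arm and bracket above 15 N).
It fails at once if the fingers knock the bracket (contact force between the fingers and bracket above 15 N).
It fails at once if another plate is disturbed (distance of any of red_plate_mid, blue_plate_mid from where it was at the start of the episode above 0.02 m).
It fails at once if a bystander is pushed away (distance of any of bowl, pusher, grinder_disc, spice_jar, beaker from where it was at the start of the episode above 0.03 m).
It also fails if it takes over 64 s, if anything falls off the work surface, if the arm or the gripper's body presses on something with over 40 N, if the wrist force passes 120 N, or if a joint passes its speed limit or range.

ROBOT

A 6-joint arm with a two-finger parallel gripper is mounted at the origin on the work surface. World frame = base frame: x ahead of the robot, y to its left, z up, the work surface at z = 0. Lengths are in m, angles in rad, forces in N, time in s.
With the tool pointing down it reaches from about 0.375 to 0.9 m from the base axis. Payload 3.1 kg.
Tool frame: the origin (TCP) lies midway between the tips of the shut fingers; the grasp point (between the pads) lies 19 mm behind it; z points along the fingers, y is the line along which they close (so a half turn about z gives the same grasp; the last joint's range is limited). The gripper opens to 85 mm and grips with 20 to 120 N. Pads are 22 mm wide; open, the fingers measure 114 mm over their backs; the gripper's body (76 mm by 85 mm) begins 54 mm behind the grasp point. The pads swing forward as they close: fully open they stand 13 mm farther back than shut.
Start: joints at [-1.317, 0.527, 1.433, -0, 1.181, -0.178], TCP at [0.262, -0.568, 0.231] pointing down, gripper open.
Joint ranges: [-3.08, 3.08], [-0.75, 2.2], [0.22, 2.44], [-1.43, 4.57], [0, 2.65], [-2.85, 2.85]. Speed limits (rad/s): [2.79, 2.79, 3.14, 3.14, 3.14, 3.14].

INTERFACE

Orientations are given as a unit quaternion [x, y, z, w].
In Python, from station import manip gives the robot as it stands. The module is installed in compiled form; this text tells all that it offers.
- The arm moves only by the tool apply_moves, never from a script. Its arguments are lists of equal length, an entry for each row: "claw": the gripper's target within -1 to 1 (fully open at 1, half-way at 0, shut at -1); "travel": the shift along the tool's x, y, z scaled (see below), a list of three; "turn": the turn, a rotation vector about the tool's x, y, z scaled (see below), a list of three. In form: {"claw": [claw, ...], "travel": [[dx, dy, dz], ...], "turn": [[rx, ry, rz], ...]}. A call has 1 to 5 rows; each row is the pose to reach, as a shift and turn from the pose commanded when the call began, along the tool's axes at that moment, turning the shorter way round; what a row does not reach only later rows make up. The controller multiplies each number of a shift by 800 mm and each number of a turn by 180 degrees. A row lasts 1/12 s, in which the tool goes at most 41.7 mm and 7.16 degrees, less where a joint would pass 70% of its speed; a pose out of reach is approached as far as the arm can. A call with a number of a shift or a turn outside -1 to 1 is refused whole. A call with a gripper value outside its range is refused whole. The fingers move at their own pace and stop on an object; "newtons" is the grip in N (left out, the last holds). Time passes only in rows, so rows that repeat a pose let the fingers close. It gives the time, the measured TCP pose, the force, the opening and the grip force at its end, in the units of the state.
- manip.sense(): the state, without advancing time (a new reading comes with each control period).
- manip.snapshot(name): name is "scene" or "top" or "wrist"; returns a dict with "pixels" (400x640x3 uint8, red, green, blue), "depth" (400x640 float32, m along the optical axis (not along the pixel's ray), 0 where there is no reading), "intrinsics" (3x3 intrinsics, pixels), "k1" (the pictures are not rectified: a ray, as slopes to the right and down, at radius r is drawn at 1 + k1 r^2 times it, then the intrinsics apply), "R" (3x3) and "t" (3): a world point X has camera coordinates R X + t. Camera axes: x right, y down, z forward; pixel columns grow to the right and rows downward; lengths in m; the calibration is good to about 2 mm. A picture is of the moment at which its call begins.
- manip.sign_off(): hands the job in; it is judged then, once.
The state is a dict: "t": time; "q": joint angles; "qd": joint speeds; "tau": joint torques, N m; "tcp_pos": TCP position; "tool_rot": TCP orientation; "force": force on the tool from outside, world axes, zero at the start; "ft_torque": the same for the moment, N m; "finger_gap": opening from 0.0 (shut) to 1.0 (fully open); "gripper_force": force on a finger pad.
Only numpy, scipy, OpenCV 4.12 (cv2) and the standard library are available. Lean on these libraries where they do the work, as an engineer would, in place of code of your own. Each camera call takes 0.05 s, during which the arm holds its last target. There are 200 camera calls.

## Working session

There is one attempt and no reset: what is moved stays moved. The work goes in short steps, Python scripts to look and compute and a tool call to move; the robot and the scene stay as the last step left them, time stands still between calls to the robot, and variables do not carry over. Pictures are saved under pics/ and viewed, at most 10 in all, crops included, and the job is handed in when it is done.

Besides the shell and the picture viewer there is one more tool, called after ">>>" by a JSON object that holds its "fn" and its "kwargs". apply_moves: Moves the arm, as the interface text tells. Shifts and turns lie within -1 to 1; 1 stands for 800 mm of shift or 180 degrees of turn. Its arguments: {"type":"object","properties":{"claw":{"type":"array","items":{"type":"number"}},"travel":{"type":"array","items":{"type":"array","items":{"type":"number"}}},"turn":{"type":"array","items":{"type":"array","items":{"type":"number"}}},"newtons":{"type":"number"}},"required":["claw","travel","turn"]}

```bash
mkdir -p pics; cat > h.py <<'E'
import numpy as np, cv2
from station import manip
def snap(n):
    s=manip.snapshot(n); np.savez(f'{n}.npz',**s); return s
def cloud(s):
    d=s['depth']; h,w=d.shape; K=np.array(s['intrinsics']); k1=float(s['k1'])
    u,v=np.meshgrid(np.arange(w),np.arange(h))
    p=cv2.undistortPoints(np.stack([u,v],-1).reshape(-1,1,2).astype(np.float64),K,np.array([k1,0,0,0,0.])).reshape(h,w,2)
    c=np.dstack([p*d[...,None],d]); R=np.array(s['R']); 
    P=(c-np.array(s['t']).reshape(3))@R
    P[d<=0]=np.nan; return P
E
python3 - <<'E'
from h import *
st=manip.sense(); print({k:np.round(v,3) for k,v in st.items()})
for n in('scene','top'):
    s=snap(n); cv2.imwrite(f'pics/{n}1.png',s['pixels'][...,::-1]); print(n,-np.array(s['R']).T@np.array(s['t']),s['k1'],(s['depth']>0).mean())
E
```

```text
{'t': np.float64(0.0), 'q': array([-1.318,  0.528,  1.434,  0.   ,  1.181, -0.178]), 'qd': array([ 0.001,  0.   , -0.001, -0.   , -0.   , -0.001]), 'tau': array([-2.0000e-03, -4.4235e+01, -1.7802e+01, -0.0000e+00,  8.0000e-03,
       -0.0000e+00]), 'tcp_pos': array([ 0.261, -0.567,  0.23 ]), 'tool_rot': array([ 0.977,  0.214, -0.   , -0.001]), 'force': array([-0.758, -0.854, -0.397]), 'ft_torque': array([0.009, 0.024, 0.009]), 'gripper_force': np.float64(0.0), 'finger_gap': np.float64(0.998)}
scene [1.10985299 0.1784151  0.95240853] -0.05353450906247041 0.99612109375
top [ 0.30723117 -0.00899585  1.39854164] -0.12248500910883729 0.99597265625
```

View pics/scene1.png

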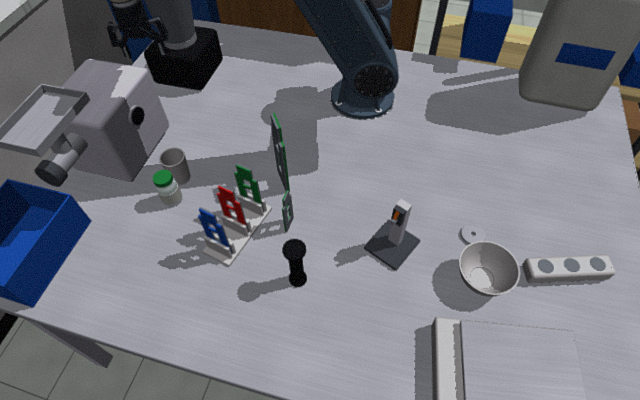

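View pics/top1.png

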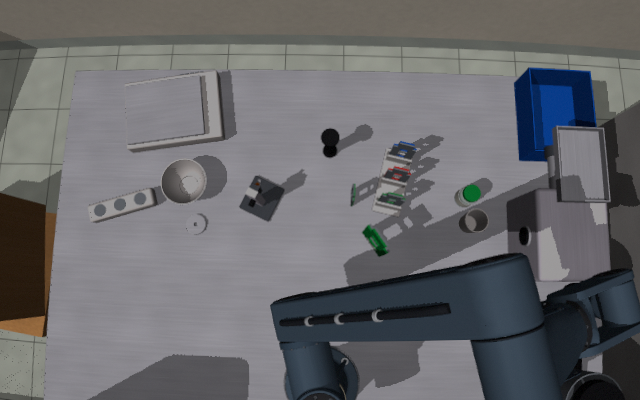

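The scene view shows the rack with blue (215,235), red (232,208) and green (247,190) plates. Green look-alikes stand outside it: a large one at (280,150) and a small one at (287,210). The bracket is at (397,230) with its orange catch at (399,213). In the top view the bracket is at (262,197) and the rack at (395,178).

```bash
python3 - <<'E'
from h import *
ims=[]
for n,boxes in(('scene',[(170,140,310,270),(350,180,440,280)]),('top',[(340,130,430,260),(230,165,300,230)])):
    s=dict(np.load(n+'.npz')); P=cloud(s); hsv=cv2.cvtColor(s['pixels'],cv2.COLOR_RGB2HSV); H,S,V=[hsv[...,i].astype(int) for i in range(3)]
    ok=np.isfinite(P[...,2])
    for nm,m in dict(green=(abs(H-68)<18)&(S>110)&(V>40),red=((H<8)|(H>172))&(S>120)&(V>50),blue=(abs(H-112)<12)&(S>120),orange=(abs(H-13)<6)&(S>140)&(V>80)).items():
        m=(m&ok&(P[...,2]>.02)).astype(np.uint8); k,l,st,c=cv2.connectedComponentsWithStats(m)
        for i in range(1,k):
            if st[i,4]<12: continue
            p=P[l==i]; q=np.median(p,0)
            if not(.3<q[0]<.95 and abs(q[1])<.6): continue
            lo,hi=np.percentile(p,[2,98],axis=0); xy=p[:,:2]-p[:,:2].mean(0); w,v=np.linalg.eigh(xy.T@xy/len(xy))
            print(n,nm,st[i,4],c[i].round(),'med',q.round(3),lo.round(3),hi.round(3),'dir',np.degrees(np.arctan2(v[1,1],v[0,1])).round(1),np.sqrt(w).round(4))
    for (a,b,c_,d) in boxes: ims.append(cv2.resize(s['pixels'][b:d,a:c_,::-1],(400,300),interpolation=cv2.INTER_CUBIC))
cv2.imwrite('pics/crops.png',np.vstack([np.hstack(ims[:2]),np.hstack(ims[2:])]))
s=dict(np.load('top.npz'));P=cloud(s)
# base of bracket: z 8..16 mm, rack tops, post tops
z=P[...,2]
def rect(m,nm):
    m=m.astype(np.uint8);k,l,st,c=cv2.connectedComponentsWithStats(m)
    for i in range(1,k):
        if st[i,4]<15: continue
        p=P[l==i]; r=cv2.minAreaRect((p[:,:2]*1000).astype(np.float32)); print(nm,st[i,4],c[i].round(),p.mean(0).round(3),np.round(r[0],1),np.round(r[1],1),round(r[2],1))
u,v=np.meshgrid(np.arange(640),np.arange(400))
B=(u>225)&(u<305)&(v>160)&(v<235); 
rect(B&(z>.006)&(z<.02),'base'); rect(B&(z>.1),'post')
Rk=(u>360)&(u<430)&(v>130)&(v<220)
rect(Rk&(z>.006)&(z<.062),'rack'); rect(Rk&(z>.1),'plates')
E
```

```text
scene green 131 [282. 149.] med [ 0.44  -0.113  0.178] [ 0.386 -0.149  0.025] [ 0.445 -0.109  0.234] dir -145.6 [0.0013 0.0198]
scene green 410 [247. 182.] med [ 0.528 -0.182  0.127] [ 0.521 -0.212  0.062] [ 0.535 -0.153  0.179] dir 77.5 [0.0014 0.0189]
scene green 267 [162. 178.] med [ 0.551 -0.412  0.099] [ 0.526 -0.436  0.088] [ 0.572 -0.391  0.103] dir -139.0 [0.0125 0.0141]
scene red 448 [230. 204.] med [ 0.598 -0.198  0.127] [ 0.591 -0.228  0.06 ] [ 0.605 -0.169  0.179] dir 77.8 [0.0015 0.019 ]
scene blue 428 [212. 226.] med [ 0.669 -0.213  0.127] [ 0.66  -0.245  0.062] [ 0.676 -0.186  0.178] dir 77.1 [0.0017 0.0194]
scene blue 12 [300. 267.] med [0.695 0.006 0.087] [0.691 0.002 0.068] [0.7   0.007 0.099] dir 151.6 [0.0005 0.0029]
scene orange 30 [396. 215.] med [0.55  0.187 0.156] [0.545 0.182 0.146] [0.554 0.191 0.166] dir 163.4 [0.0024 0.0027]
top green 238 [471. 193.] med [ 0.546 -0.415  0.1  ] [ 0.525 -0.438  0.092] [ 0.568 -0.393  0.106] dir 110.3 [0.0121 0.013 ]
top green 271 [375. 239.] med [ 0.408 -0.134  0.179] [ 0.373 -0.159  0.046] [ 0.435 -0.112  0.235] dir -143.0 
[... 264 characters left out ...]
ue 22 [407. 143.] med [ 0.664 -0.217  0.179] [ 0.659 -0.237  0.174] [ 0.67  -0.2    0.183] dir 76.1 [0.0013 0.0124]
top blue 14 [404. 150.] med [ 0.663 -0.22   0.111] [ 0.656 -0.229  0.107] [ 0.667 -0.21   0.141] dir 74.2 [0.0029 0.0064]
base 856 [264. 200.] [0.527 0.183 0.012] [533.1 190.2] [100.4 113.3] 65.4
post 272 [254. 193.] [0.524 0.192 0.148] [527.1 192.6] [31.3 73.6] 61.0
rack 1229 [390. 183.] [ 0.584 -0.194  0.026] [ 591.5 -203. ] [ 88.  201.6] 77.2
plates 234 [404. 148.] [ 0.66  -0.217  0.144] [ 661.8 -217.3] [64.6 11.5] 77.0
plates 211 [399. 173.] [ 0.59  -0.2    0.145] [ 591.6 -201.1] [64.4 10.3] 77.3
plates 180 [393. 198.] [ 0.52  -0.184  0.148] [ 521.4 -184.6] [63.7  9.3] 77.2
```

View pics/crops.png

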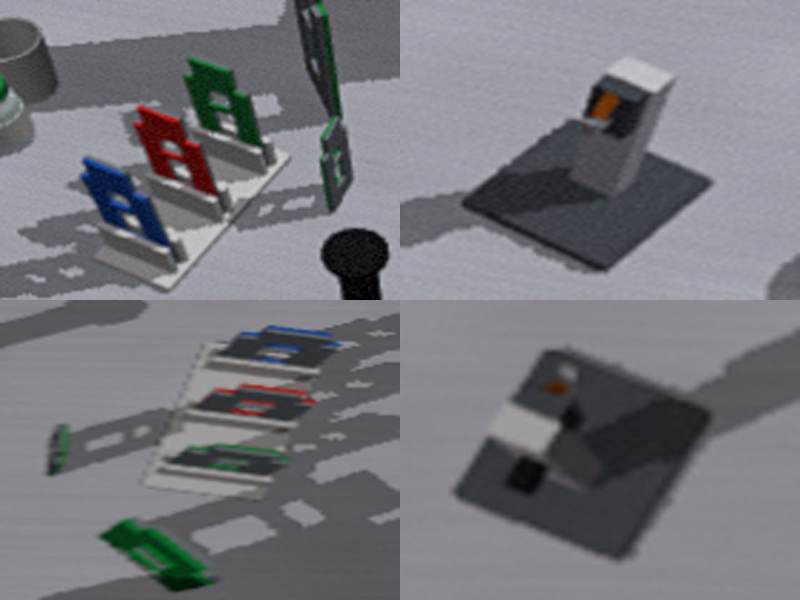

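The crops show the green face with its tick looking toward +x, away from the robot, like the red and blue faces. The heights agree (plate tops at 0.179 m). The bracket's orange catch faces about -25°. I'll plan the approach now.

```bash
cat > plan.py <<'E'
import numpy as np,sys,json
# poses: x,y,z(m), tool-x angle deg (tool down). prints travel/turn for each leg
def legs(W):
    for a,b in zip(W[:-1],W[1:]):
        t=np.radians(a[3]); d=np.array(b[:3])-a[:3]
        ex=np.array([np.cos(t),np.sin(t),0]); ey=np.array([np.sin(t),-np.cos(t),0])
        print(b,'travel',np.round(np.array([d@ex,d@ey,-d[2]])/.8,4),'turn z',round(-(b[3]-a[3])/180,4),'len',round(np.linalg.norm(d),3))
if __name__=='__main__': legs(json.loads(sys.argv[1]))
E
python3 plan.py '[[0.262,-0.568,0.231,24.7],[0.30,-0.46,0.32,45],[0.40,-0.34,0.33,62],[0.48,-0.23,0.31,77.2],[0.522,-0.184,0.25,77.2],[0.522,-0.184,0.145,77.2]]'
```

```text
[0.3, -0.46, 0.32, 45] travel [ 0.0996 -0.1028 -0.1112] turn z -0.1128 len 0.145
[0.4, -0.34, 0.33, 62] travel [ 0.1945 -0.0177 -0.0125] turn z -0.0944 len 0.157
[0.48, -0.23, 0.31, 77.2] travel [0.1684 0.0237 0.025 ] turn z -0.0844 len 0.137
[0.522, -0.184, 0.25, 77.2] travel [0.0677 0.0385 0.075 ] turn z -0.0 len 0.086
[0.522, -0.184, 0.145, 77.2] travel [0.     0.     0.1312] turn z -0.0 len 0.105
```

>>> {"fn": "apply_moves", "kwargs": {"claw": [1,1,1,1,1], "travel": [[0.0996,-0.1028,-0.1112],[0.0996,-0.1028,-0.1112],[0.0996,-0.1028,-0.1112],[0.0996,-0.1028,-0.1112],[0.0996,-0.1028,-0.1112]], "turn": [[0,0,-0.1128],[0,0,-0.1128],[0,0,-0.1128],[0,0,-0.1128],[0,0,-0.1128]]}}

```text
t: 0.52
tcp_pos: [0.3012, -0.4573, 0.3235]
tool_rot: [0.923, 0.384, 0.0, 0.002]
force: [-0.3, -0.1, 0.5]
finger_gap: 1.0
gripper_force: 0.0
```

>>> {"fn": "apply_moves", "kwargs": {"claw": [1,1,1,1,1], "travel": [[0.1945,-0.0177,-0.0125],[0.1945,-0.0177,-0.0125],[0.1945,-0.0177,-0.0125],[0.1945,-0.0177,-0.0125],[0.1945,-0.0177,-0.0125]], "turn": [[0,0,-0.0944],[0,0,-0.0944],[0,0,-0.0944],[0,0,-0.0944],[0,0,-0.0944]]}}

```text
t: 0.93
tcp_pos: [0.4019, -0.3353, 0.3297]
tool_rot: [0.856, 0.517, 0.001, -0.001]
force: [-0.7, 0.1, 0.3]
finger_gap: 0.997
gripper_force: 0.0
```

>>> {"fn": "apply_moves", "kwargs": {"claw": [1,1,1,1,1], "travel": [[0.1684,0.0237,0.025],[0.1684,0.0237,0.025],[0.1684,0.0237,0.025],[0.1684,0.0237,0.025],[0.1684,0.0237,0.025]], "turn": [[0,0,-0.0844],[0,0,-0.0844],[0,0,-0.0844],[0,0,-0.0844],[0,0,-0.0844]]}}

```text
t: 1.35
tcp_pos: [0.4801, -0.2273, 0.3086]
tool_rot: [0.78, 0.625, -0.0, -0.001]
force: [0.1, -0.6, 0.4]
finger_gap: 0.998
gripper_force: 0.0
```

>>> {"fn": "apply_moves", "kwargs": {"claw": [1,1,1,1], "travel": [[0.0677,0.0385,0.075],[0.0677,0.0385,0.075],[0.0677,0.0385,0.075],[0.0677,0.0385,0.075]], "turn": [[0,0,0],[0,0,0],[0,0,0],[0,0,0]]}}

```text
t: 1.68
tcp_pos: [0.5203, -0.1835, 0.2478]
tool_rot: [0.781, 0.624, -0.001, -0.002]
force: [-0.6, -0.7, 0.7]
finger_gap: 1.003
gripper_force: 0.0
```

```bash
python3 - <<'E'
from h import *
s=snap('wrist'); P=cloud(s); cv2.imwrite('pics/w1.png',s['pixels'][...,::-1])
print(manip.sense()['tcp_pos'].round(4), (-np.array(s['R']).T@np.array(s['t'])).round(3))
z=P[...,2]; m=(z>.155)&(z<.185)
k,l,st,c=cv2.connectedComponentsWithStats(m.astype(np.uint8))
for i in range(1,k):
    if st[i,4]<40: continue
    p=P[l==i]; r=cv2.minAreaRect((p[:,:2]*1000).astype(np.float32)); print(st[i,4],c[i].round(),p.mean(0).round(4),np.round(r[0],1),np.round(r[1],1),round(r[2],1),np.percentile(p[:,2],98).round(4))
E
```

```text
[ 0.5208 -0.1846  0.2494] [ 0.539 -0.108  0.39 ]
1783 [146. 172.] [ 0.4205 -0.1331  0.1748] [ 407.3 -139.5] [89.2 11.9] 36.3 0.1849
857 [323. 211.] [ 0.5242 -0.1814  0.1763] [ 523.6 -184.5] [40.9  7.9] 77.4 0.179
1452 [431. 211.] [ 0.5927 -0.1982  0.1724] [ 593.8 -200.3] [40.5  9.5] 78.5 0.1789
2024 [537. 211.] [ 0.662  -0.2146  0.1707] [ 663.6 -216.5] [41.4  9.9] 77.3 0.1788
```

View pics/w1.png

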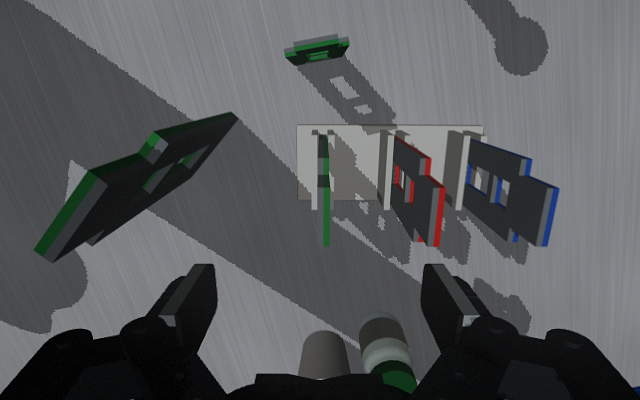

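The wrist view shows the green plate edge-on at (323,190), standing between the fingers in the left slot. The red and blue plates are to its right, and the large look-alike at (146,180) is clear. The tab measures 40.9 x 7.9 mm at (0.5236, -0.1845), so I'll descend and grip.

>>> {"fn": "apply_moves", "kwargs": {"claw": [1,1,1,1,1], "travel": [[0,0.002,0.04],[0,0.002,0.08],[0,0.002,0.11],[0,0.002,0.131],[0,0.002,0.131]], "turn": [[0,0,0],[0,0,0],[0,0,0],[0,0,0],[0,0,0]]}}

```text
t: 2.15
tcp_pos: [0.5208, -0.1852, 0.1434]
tool_rot: [0.782, 0.623, -0.001, -0.002]
force: [-0.3, 0.3, 0.6]
finger_gap: 0.998
gripper_force: 0.0
```

>>> {"fn": "apply_moves", "kwargs": {"claw": [-1,-1,-1,-1,-1], "travel": [[0,0,0],[0,0,0],[0,0,0],[0,0,0],[0,0,0]], "turn": [[0,0,0],[0,0,0],[0,0,0],[0,0,0],[0,0,0]], "newtons": 60}}

```text
t: 2.57
tcp_pos: [0.5236, -0.1842, 0.1468]
tool_rot: [0.781, 0.624, 0.0, 0.001]
force: [-0.2, 0.0, 0.1]
finger_gap: 0.299
gripper_force: 0.0
```

>>> {"fn": "apply_moves", "kwargs": {"claw": [-1,-1,-1,-1,-1], "travel": [[0,0,0],[0,0,0],[0,0,0],[0,0,0],[0,0,0]], "turn": [[0,0,0],[0,0,0],[0,0,0],[0,0,0],[0,0,0]]}}

```text
t: 2.98
tcp_pos: [0.5235, -0.1839, 0.1463]
tool_rot: [0.781, 0.624, 0.0, 0.001]
force: [-0.2, 0.6, 5.4]
finger_gap: 0.081
gripper_force: 59.5
```

>>> {"fn": "apply_moves", "kwargs": {"claw": [-1,-1,-1,-1,-1], "travel": [[0,0,-0.02],[0,0,-0.05],[0,0,-0.09],[0,0,-0.13],[0,0,-0.13]], "turn": [[0,0,0],[0,0,0],[0,0,0],[0,0,0],[0,0,0]]}}

```text
t: 3.4
tcp_pos: [0.5263, -0.1854, 0.2552]
tool_rot: [0.781, 0.624, 0.002, 0.006]
force: [1.6, -0.7, -1.0]
finger_gap: 0.083
gripper_force: 59.0
```

>>> {"fn": "apply_moves", "kwargs": {"claw": [-1,-1,-1,-1,-1], "travel": [[0,0,-0.04],[0,0,-0.08],[0,0,-0.11],[0,0,-0.11],[0,0,-0.11]], "turn": [[0,0,0],[0,0,0],[0,0,0],[0,0,0],[0,0,0]]}}

```text
t: 3.82
tcp_pos: [0.5231, -0.1837, 0.3376]
tool_rot: [0.781, 0.624, 0.0, 0.001]
force: [-0.3, 0.1, -1.9]
finger_gap: 0.082
gripper_force: 59.1
```

```bash
python3 - <<'E'
from h import *
st=manip.sense(); print(st['t'],st['tcp_pos'].round(4),st['tool_rot'].round(4),st['force'].round(2),st['finger_gap'],st['gripper_force'])
s=snap('scene'); P=cloud(s); 
hsv=cv2.cvtColor(s['pixels'],cv2.COLOR_RGB2HSV); H,S,V=[hsv[...,i].astype(int) for i in range(3)]
m=(abs(H-68)<18)&(S>110)&(V>40)&(P[...,2]>.12)&(abs(P[...,0]-.53)<.04)&(abs(P[...,1]+.18)<.06)
p=P[m]; print(m.sum(),np.percentile(p,[1,50,99],axis=0).round(4)); r=cv2.minAreaRect((p[:,:2]*1000).astype(np.float32)); print(r)
# vertical tilt: fit plane
c=p.mean(0);n=np.linalg.svd(p-c)[2][2]; print('normal',n.round(3),c)
# bracket from scene: white/grey post, housing, orange
s=snap('top');P=cloud(s);z=P[...,2]
u,v=np.meshgrid(np.arange(640),np.arange(400));B=(u>225)&(u<305)&(v>160)&(v<235)
q=s['pixels'].astype(int)
for zl,zh in((.16,.175),(.14,.16),(.12,.14)):
    mm=B&(z>zl)&(z<zh); 
    for a,b,x,cc in zip(v[mm],u[mm],P[mm].round(3),q[mm]): 
        if zl<.16 or cc.sum()<450: print(b,a,x,cc) if (a+b)%3==0 else 0
mm=B&(z>.16)&(q.sum(-1)>450); p=P[mm]; print(mm.sum(),p.mean(0),cv2.minAreaRect((p[:,:2]*1000).astype(np.float32)))
E
```

```text
3.8167 [ 0.5231 -0.1837  0.3376] [7.813e-01 6.241e-01 3.000e-04 7.000e-04] [-0.27  0.15 -1.89] 0.08206649081354195 59.07998263835907
687 [[ 0.5199 -0.2136  0.2071]
 [ 0.53   -0.1714  0.2843]
 [ 0.5359 -0.1536  0.3683]]
((526.9242553710938, -184.10003662109375), (64.23441314697266, 8.435173988342285), 76.40702819824219)
normal [-0.976  0.219 -0.008] [ 0.5287054  -0.1802114   0.28094962]
252 183 [0.548 0.196 0.166] [50 53 59]
251 184 [0.544 0.199 0.168] [58 62 67]
254 184 [0.545 0.191 0.167] [54 52 56]
250 185 [0.542 0.202 0.164] [82 83 89]
253 185 [0.541 0.193 0.17 ] [58 61 66]
256 185 [0.542 0.185 0.171] [56 48 49]
252 186 [0.539 0.196 0.167] [59 61 67]
255 186 [0.54  0.188 0.164] [58 60 66]
258 186 [0.539 0.179 0.168] [62 64 67]
251 187 [0.537 0.199 0.166] [67 69 74]
254 187 [0.537 0.19  0.166] [60 60 65]
257 187 [0.536 0.182 0.171] [60 61 66]
250 188 [0.533 0.201 0.17 ] [146 146 147]
253 188 [0.534 0.193 0.168] [70 72 75]
256 188 [0.534 0.185 0.167] [62 65 67]
259 188 [0.534 0.176 0.169] [28 28 31]
252 189 [0.531 0.196 0.165] [141 140 140]
255 189 [0.531 0.188 0.166] [66 68 74]
258
[... 871 characters left out ...]
[57 55 59]
256 197 [0.511 0.185 0.156] [57 54 58]
261 183 [0.554 0.177 0.135] [56 58 63]
260 184 [0.551 0.179 0.137] [71 72 75]
259 185 [0.549 0.182 0.135] [70 61 59]
261 189 [0.537 0.175 0.139] [37 38 41]
260 193 [0.527 0.179 0.128] [36 37 40]
248 196 [0.517 0.21  0.137] [96 94 99]
250 197 [0.515 0.205 0.135] [103  99 105]
259 197 [0.516 0.181 0.128] [57 56 58]
252 198 [0.512 0.199 0.137] [86 83 89]
258 198 [0.512 0.183 0.133] [57 53 57]
254 199 [0.509 0.194 0.135] [83 79 85]
257 199 [0.509 0.186 0.134] [58 55 59]
256 200 [0.507 0.188 0.134] [70 67 72]
64 [0.52209551 0.19823369 0.16646103] ((522.0548706054688, 197.74639892578125), (26.473726272583008, 17.242961883544922), 66.95537567138672)
```

```bash
python3 plan.py '[[0.5235,-0.184,0.338,77.2],[0.555,-0.07,0.335,73],[0.587,0.044,0.335,69],[0.618,0.154,0.335,65.4]]'
```

```text
[0.555, -0.07, 0.335, 73] travel [0.1477 0.0068 0.0038] turn z 0.0233 len 0.118
[0.587, 0.044, 0.335, 69] travel [ 0.148  -0.0034 -0.    ] turn z 0.0222 len 0.118
[0.618, 0.154, 0.335, 65.4] travel [ 0.1423 -0.0131 -0.    ] turn z 0.02 len 0.114
```

>>> {"fn": "apply_moves", "kwargs": {"claw": [-1,-1,-1,-1,-1], "travel": [[0.03,0.0015,0.0008],[0.07,0.003,0.002],[0.11,0.005,0.003],[0.1477,0.0068,0.0038],[0.1477,0.0068,0.0038]], "turn": [[0,0,0.005],[0,0,0.012],[0,0,0.018],[0,0,0.0233],[0,0,0.0233]]}}

```text
t: 4.33
tcp_pos: [0.5537, -0.0642, 0.3315]
tool_rot: [0.802, 0.597, -0.0, -0.004]
force: [0.7, 0.7, -1.5]
finger_gap: 0.081
gripper_force: 59.1
```

>>> {"fn": "apply_moves", "kwargs": {"claw": [-1,-1,-1,-1,-1], "travel": [[0.03,-0.001,0],[0.07,-0.002,0],[0.11,-0.003,0],[0.148,-0.0034,0],[0.148,-0.0034,0]], "turn": [[0,0,0.005],[0,0,0.012],[0,0,0.018],[0,0,0.0222],[0,0,0.0222]]}}

```text
t: 4.75
tcp_pos: [0.5861, 0.0493, 0.3318]
tool_rot: [0.823, 0.569, -0.0, -0.003]
force: [-0.6, -0.4, -1.8]
finger_gap: 0.082
gripper_force: 59.1
```

>>> {"fn": "apply_moves", "kwargs": {"claw": [-1,-1,-1,-1,-1], "travel": [[0.03,-0.003,0],[0.07,-0.006,0],[0.11,-0.01,0],[0.1423,-0.0131,0],[0.1423,-0.0131,0]], "turn": [[0,0,0.005],[0,0,0.012],[0,0,0.018],[0,0,0.02],[0,0,0.02]]}}

```text
t: 5.17
tcp_pos: [0.6171, 0.1586, 0.3316]
tool_rot: [0.84, 0.542, -0.001, -0.002]
force: [-0.1, 0.4, -1.4]
finger_gap: 0.088
gripper_force: 59.1
```

```bash
python3 - <<'E'
from h import *
s=snap('wrist'); P=cloud(s); cv2.imwrite('pics/w2.png',s['pixels'][...,::-1])
st=manip.sense(); print(st['tcp_pos'].round(4),st['tool_rot'].round(4),st['force'].round(2))
z=P[...,2]
for zl,zh in((.006,.02),(.155,.18)):
    k,l,q,c=cv2.connectedComponentsWithStats(((z>zl)&(z<zh)&(abs(P[...,0]-.53)<.09)&(abs(P[...,1]-.19)<.09)).astype(np.uint8))
    for i in range(1,k):
        if q[i,4]<100: continue
        p=P[l==i]; r=cv2.minAreaRect((p[:,:2]*1000).astype(np.float32)); print(q[i,4],c[i].round(),p.mean(0).round(4),np.round(r[0],1),np.round(r[1],1),round(r[2],1))
E
```

```text
[0.6165 0.1561 0.3316] [ 0.8404  0.542  -0.0019 -0.0011] [-0.75 -0.76 -2.34]
4561 [258. 144.] [0.5485 0.1984 0.0115] [534.9 193.9] [ 99.9 110.1] 65.5
1348 [215. 179.] [0.5324 0.1968 0.1652] [533.  195.7] [30.  39.2] 66.2
```

View pics/w2.png

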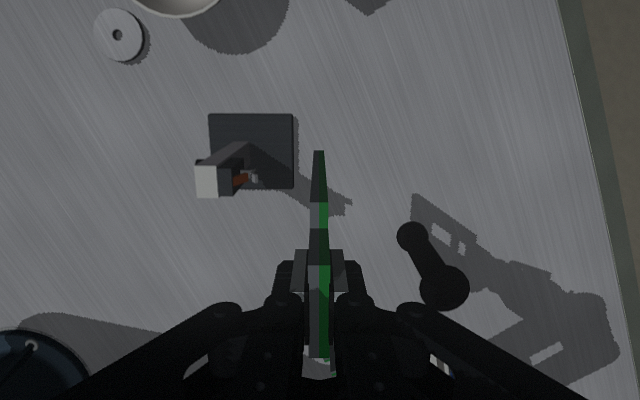

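The wrist view shows the bracket base at (252,150), with the post top at (206,180), the housing at (228,180) and the orange catch at (240,180). The lip is at (254,178). The held plate is edge-on at (320,250) with green facing right, which is outward, as needed. Next I'll measure in bracket axes, using the same camera for both bracket and plate.

```bash
python3 - <<'E'
from h import *
s=dict(np.load('wrist.npz')); P=cloud(s); a=np.radians(-24.5); e=np.array([np.cos(a),np.sin(a)]); f=np.array([-np.sin(a),np.cos(a)])
E_=P[...,:2]@e; F=P[...,:2]@f; z=P[...,2]; px=s['pixels'].astype(int)
u,v=np.meshgrid(np.arange(640),np.arange(400))
B=(u>185)&(u<275)&(v>150)&(v<200)
print('tcp e,f',np.array([.6165,.1561])@e,np.array([.6165,.1561])@f)
for row in (168,174,180,186,192):
    print(row,[(c,round(E_[row,c]*1000),round(F[row,c]*1000),round(z[row,c]*1000),px[row,c].sum()) for c in range(194,264,3)])
hsv=cv2.cvtColor(s['pixels'],cv2.COLOR_RGB2HSV).astype(int)
dark=B&(z>.155)&(z<.18)&(px.sum(-1)<260); print('housing top',[np.percentile(x[dark],[1,50,99]).round(4) for x in(E_,F,z)])
post=B&(z>.155)&(z<.18)&(px.sum(-1)>350); print('post top',[np.percentile(x[post],[1,50,99]).round(4) for x in(E_,F,z)])
og=B&(abs(hsv[...,0]-13)<7)&(hsv[...,1]>130); print('orange',og.sum(),[np.percentile(x[og],[2,50,98]).round(4) for x in(E_,F,z)])
H=(u>285)&(u<350)&(v>150)&(v<380)&(z>.15)&(abs(E_-.497)<.03)
for zl in np.arange(.19,.38,.02):
    m=H&(z>zl)&(z<zl+.02); 
    if m.sum()>30: print('plate',zl.round(2),m.sum(),[np.percentile(x[m],[2,50,98]).round(4) for x in(E_,F)])
E
```

```text
tcp e,f 0.49625750831675003 0.3977033384813997
168 [(194, 385, 410, 166, np.int64(386)), (197, 388, 410, 166, np.int64(400)), (200, 390, 411, 166, np.int64(403)), (203, 393, 411, 166, np.int64(400)), (206, 396, 411, 166, np.int64(402)), (209, 398, 410, 165, np.int64(398)), (212, 401, 411, 167, np.int64(403)), (215, 404, 410, 165, np.int64(410)), (218, 407, 411, 168, np.int64(94)), (221, 409, 411, 167, np.int64(103)), (224, 412, 411, 166, np.int64(102)), (227, 415, 411, 167, np.int64(103)), (230, 417, 411, 167, np.int64(98)), (233, 418, 409, 158, np.int64(57)), (236, 418, 407, 148, np.int64(63)), (239, 418, 404, 135, np.int64(65)), (242, 420, 403, 129, np.int64(62)), (245, 423, 403, 129, np.int64(106)), (248, 426, 403, 130, np.int64(81)), (251, 429, 402, 129, np.int64(91)), (254, 431, 402, 127, np.int64(105)), (257, 413, 377, 12, np.int64(97)), (260, 417, 376, 11, np.int64(86)), (263, 422, 377, 12, np.int64(85))]
174 [(194, 323, 365, -1, np.int64(355)), (197, 387, 405, 166, np.int64(400)), (200, 389, 405, 165, np.int64(406)), (203, 393, 405, 167, np.int64(400)), (206, 395, 405, 165, n
[... 3720 characters left out ...]
 0.4993]), array([0.4317, 0.432 , 0.4322])]
plate 0.23 70 [array([0.4922, 0.496 , 0.4998]), array([0.4317, 0.4319, 0.4321])]
plate 0.25 93 [array([0.4921, 0.4958, 0.4996]), array([0.4316, 0.4319, 0.4322])]
plate 0.27 119 [array([0.4924, 0.4959, 0.4998]), array([0.4316, 0.4319, 0.4322])]
plate 0.29 164 [array([0.4924, 0.496 , 0.5   ]), array([0.4315, 0.4318, 0.4322])]
plate 0.31 667 [array([0.4926, 0.4962, 0.5001]), array([0.4199, 0.4285, 0.4321])]
plate 0.33 1045 [array([0.4836, 0.4962, 0.5086]), array([0.4082, 0.4127, 0.4206])]
plate 0.35 3912 [array([0.4864, 0.4964, 0.5062]), array([0.3815, 0.4097, 0.42  ])]
plate 0.37 1710 [array([0.4867, 0.4914, 0.5059]), array([0.3923, 0.413 , 0.4147])]
```

>>> {"fn": "apply_moves", "kwargs": {"claw": [-1,-1,-1,-1,-1], "travel": [[-0.001,0,0.035],[-0.001,0,0.07],[-0.001,0,0.11],[-0.001,0,0.1375],[-0.001,0,0.1375]], "turn": [[0,0,0],[0,0,0],[0,0,0],[0,0,0],[0,0,0]]}}

```text
t: 5.63
tcp_pos: [0.6119, 0.1516, 0.2173]
tool_rot: [0.842, 0.54, -0.007, -0.003]
force: [-0.6, -1.0, -2.0]
finger_gap: 0.084
gripper_force: 59.0
```

```bash
cat > m.py <<'E'
from h import *
import sys
s=snap('wrist'); P=cloud(s); a=np.radians(-24.5); e=np.array([np.cos(a),np.sin(a)]); f=np.array([-np.sin(a),np.cos(a)])
st=manip.sense(); print(st['t'],'tcp',st['tcp_pos'].round(4),'e,f',(st['tcp_pos'][:2]@e).round(4),(st['tcp_pos'][:2]@f).round(4),st['force'].round(2),st['tool_rot'].round(4))
E_=P[...,:2]@e; F=P[...,:2]@f; z=P[...,2]; px=s['pixels'].astype(int)
ep=st['tcp_pos'][:2]@e; tz=st['tcp_pos'][2]
for zl in np.arange(tz-.13,tz-.02,.02):
    m=(abs(E_-ep)<.012)&(F>.425)&(F<.44)&(z>zl)&(z<zl+.02)
    if m.sum()>30: print('plate',zl.round(3),m.sum(),[np.percentile(x[m],[2,50,98]).round(4) for x in(E_,F,z)])
m=(abs(z-.166)<.006)&(abs(F-.399)<.02)&(E_<.425)&(E_>.37)
print('top',m.sum(),[np.percentile(x[m],[1,50,99]).round(4) for x in(E_,F,z)])
m=(z>.135)&(z<.163)&(abs(F-.399)<.012)&(E_<.45)&(E_>.428)
if m.sum()>5: print('lip',m.sum(),[np.percentile(x[m],[2,50,98]).round(4) for x in(E_,F,z)])
if len(sys.argv)>1: cv2.imwrite('pics/'+sys.argv[1],s['pixels'][...,::-1])
E
python3 m.py
```

```text
5.6833 tcp [0.614  0.152  0.2204] e,f 0.4957 0.3929 [-0.14 -0.2  -0.89] [ 0.8416  0.5401 -0.0045 -0.0021]
top 2951 [array([0.3848, 0.4021, 0.4205]), array([0.3842, 0.3999, 0.4137]), array([0.1606, 0.1659, 0.1684])]
lip 180 [array([0.4286, 0.4338, 0.438 ]), array([0.3947, 0.4001, 0.4027]), array([0.1356, 0.1496, 0.1534])]
```

>>> {"fn": "apply_moves", "kwargs": {"claw": [-1,-1,-1,-1,-1], "travel": [[0.004,-0.01,0],[0.004,-0.02,0],[0.004,-0.03,0],[0.004,-0.035,0],[0.004,-0.035,0]], "turn": [[0,0,0],[0,0,0],[0,0,0],[0,0,0],[0,0,0]]}}

```text
t: 6.1
tcp_pos: [0.5917, 0.1691, 0.2258]
tool_rot: [0.841, 0.541, 0.0, 0.0]
force: [-0.1, -0.5, -2.1]
finger_gap: 0.086
gripper_force: 59.1
```

>>> {"fn": "apply_moves", "kwargs": {"claw": [-1,-1,-1,-1,-1], "travel": [[0,0,0],[0,0,0],[0,0,0],[0,0,0],[0,0,0]], "turn": [[0,0,0],[0,0,0],[0,0,0],[0,0,0],[0,0,0]]}}

```text
t: 6.52
tcp_pos: [0.593, 0.1681, 0.2244]
tool_rot: [0.841, 0.54, 0.0, 0.0]
force: [0.2, -0.6, -0.9]
finger_gap: 0.082
gripper_force: 59.1
```

```bash
python3 m.py w3.png
```

```text
6.5667 tcp [0.593  0.1681 0.2243] e,f 0.4698 0.3989 [-0.41  0.47 -1.35] [ 8.414e-01  5.404e-01 -1.000e-04 -0.000e+00]
plate 0.094 50 [array([0.4666, 0.4703, 0.4741]), array([0.4303, 0.4305, 0.4308]), array([0.0948, 0.1062, 0.1139])]
plate 0.114 65 [array([0.4668, 0.4703, 0.4744]), array([0.4303, 0.4305, 0.4307]), array([0.1147, 0.1254, 0.134 ])]
plate 0.134 79 [array([0.4666, 0.4703, 0.4743]), array([0.4302, 0.4305, 0.4308]), array([0.1359, 0.1455, 0.1538])]
plate 0.154 106 [array([0.4668, 0.4707, 0.4744]), array([0.4302, 0.4305, 0.4308]), array([0.1545, 0.1647, 0.1732])]
plate 0.174 146 [array([0.4667, 0.4704, 0.4742]), array([0.4301, 0.4305, 0.4308]), array([0.1748, 0.1852, 0.1941])]
plate 0.194 190 [array([0.4667, 0.4709, 0.4744]), array([0.4301, 0.4305, 0.4308]), array([0.1947, 0.2052, 0.2138])]
top 2706 [array([0.3847, 0.4013, 0.4198]), array([0.384 , 0.4   , 0.4137]), array([0.1606, 0.166 , 0.1683])]
lip 176 [array([0.4283, 0.4339, 0.438 ]), array([0.3946, 0.3998, 0.4026]), array([0.1355, 0.1494, 0.1531])]
```

View pics/w3.png

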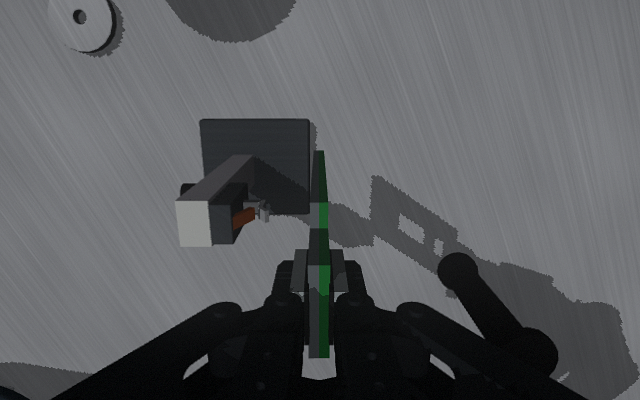

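The wrist view shows the plate at (320,230), square to the bracket and level with the hook; the catch is at (243,217) and the lip at (263,209). The plate centre is at e 0.4705, and the throat centre is at 0.4243. I'll lower 5 mm and move in 46 mm.

>>> {"fn": "apply_moves", "kwargs": {"claw": [-1,-1,-1,-1,-1], "travel": [[0,0,0.006],[0,-0.012,0.006],[0,-0.024,0.006],[0,-0.036,0.006],[0,-0.046,0.006]], "turn": [[0,0,0],[0,0,0],[0,0,0],[0,0,0],[0,0,0]]}}

```text
t: 6.98
tcp_pos: [0.5575, 0.1842, 0.2195]
tool_rot: [0.841, 0.541, -0.001, -0.0]
force: [-0.6, -0.7, -2.3]
finger_gap: 0.086
gripper_force: 59.1
```

>>> {"fn": "apply_moves", "kwargs": {"claw": [-1,-1,-1,-1,-1], "travel": [[0,-0.006,0],[0,-0.0115,0],[0,-0.0115,0],[0,-0.0115,0],[0,-0.0115,0]], "turn": [[0,0,0],[0,0,0],[0,0,0],[0,0,0],[0,0,0]]}}

```text
t: 7.4
tcp_pos: [0.5515, 0.1873, 0.2198]
tool_rot: [0.841, 0.54, 0.0, 0.0]
force: [0.2, 1.3, -0.9]
finger_gap: 0.085
gripper_force: 59.1
```

```bash
python3 m.py
```

```text
7.45 tcp [0.5515 0.1873 0.2198] e,f 0.4242 0.3991 [-0.16 -0.05 -1.56] [8.414e-01 5.404e-01 4.000e-04 2.000e-04]
plate 0.09 44 [array([0.421 , 0.4246, 0.4284]), array([0.4306, 0.4308, 0.431 ]), array([0.0927, 0.1015, 0.1079])]
plate 0.11 69 [array([0.4212, 0.4246, 0.4287]), array([0.4306, 0.4308, 0.431 ]), array([0.11  , 0.1207, 0.1292])]
plate 0.13 77 [array([0.4209, 0.4246, 0.4285]), array([0.4305, 0.4307, 0.4311]), array([0.1311, 0.1409, 0.1486])]
plate 0.15 110 [array([0.4211, 0.4246, 0.4287]), array([0.4305, 0.4308, 0.431 ]), array([0.1503, 0.1602, 0.1694])]
plate 0.17 145 [array([0.4209, 0.4246, 0.4287]), array([0.4304, 0.4307, 0.431 ]), array([0.1704, 0.1807, 0.1895])]
plate 0.19 194 [array([0.421 , 0.4246, 0.4286]), array([0.4303, 0.4307, 0.4311]), array([0.1904, 0.2008, 0.2096])]
top 2738 [array([0.3844, 0.4006, 0.4185]), array([0.3843, 0.4   , 0.4137]), array([0.161 , 0.1661, 0.1683])]
lip 177 [array([0.431 , 0.4341, 0.4379]), array([0.3945, 0.3994, 0.4025]), array([0.1381, 0.1499, 0.1531])]
```

>>> {"fn": "apply_moves", "kwargs": {"claw": [-1,-1,-1,-1,-1], "travel": [[0,0,0.004],[0,0,0.008],[0,0,0.011],[0,0,0.014],[0,0,0.016]], "turn": [[0,0,0],[0,0,0],[0,0,0],[0,0,0],[0,0,0]]}}

```text
t: 7.87
tcp_pos: [0.5513, 0.1872, 0.2065]
tool_rot: [0.841, 0.54, 0.0, 0.0]
force: [-0.3, -0.9, 0.2]
finger_gap: 0.083
gripper_force: 59.3
```

>>> {"fn": "apply_moves", "kwargs": {"claw": [-1,-1,-1,-1,-1], "travel": [[0,0,0.0015],[0,0,0.003],[0,0,0.0045],[0,0,0.006],[0,0,0.0075]], "turn": [[0,0,0],[0,0,0],[0,0,0],[0,0,0],[0,0,0]]}}

```text
t: 8.28
tcp_pos: [0.5523, 0.1873, 0.2016]
tool_rot: [0.841, 0.541, 0.001, 0.001]
force: [1.8, -0.4, 2.7]
finger_gap: 0.085
gripper_force: 59.7
```

Contact with the catch: about 4 N upward. I'll keep going down in small steps.

>>> {"fn": "apply_moves", "kwargs": {"claw": [-1,-1,-1,-1,-1], "travel": [[0,0,0.0015],[0,0,0.003],[0,0,0.0045],[0,0,0.006],[0,0,0.0075]], "turn": [[0,0,0],[0,0,0],[0,0,0],[0,0,0],[0,0,0]]}}

```text
t: 8.7
tcp_pos: [0.5518, 0.1873, 0.1952]
tool_rot: [0.841, 0.541, 0.001, 0.001]
force: [3.0, -2.4, 4.6]
finger_gap: 0.086
gripper_force: 60.0
```

>>> {"fn": "apply_moves", "kwargs": {"claw": [-1,-1,-1,-1,-1], "travel": [[0,0,0.001],[0,0,0.002],[0,0,0.003],[0,0,0.004],[0,0,0.005]], "turn": [[0,0,0],[0,0,0],[0,0,0],[0,0,0],[0,0,0]]}}

```text
t: 9.12
tcp_pos: [0.5512, 0.1873, 0.1906]
tool_rot: [0.841, 0.541, 0.0, 0.0]
force: [3.9, -1.7, 0.3]
finger_gap: 0.083
gripper_force: 59.5
```

>>> {"fn": "apply_moves", "kwargs": {"claw": [-1,-1,-1,-1,-1], "travel": [[0,0,0.001],[0,0,0.002],[0,0,0.003],[0,0,0.004],[0,0,0.005]], "turn": [[0,0,0],[0,0,0],[0,0,0],[0,0,0],[0,0,0]]}}

```text
t: 9.53
tcp_pos: [0.5508, 0.1873, 0.1866]
tool_rot: [0.841, 0.541, -0.0, -0.0]
force: [4.4, -2.4, 2.0]
finger_gap: 0.083
gripper_force: 59.5
```

>>> {"fn": "apply_moves", "kwargs": {"claw": [-1,-1,-1,-1,-1], "travel": [[0,0,0.0005],[0,0,0.001],[0,0,0.0015],[0,0,0.002],[0,0,0.0025]], "turn": [[0,0,0],[0,0,0],[0,0,0],[0,0,0],[0,0,0]]}}

```text
t: 9.95
tcp_pos: [0.5509, 0.1874, 0.1848]
tool_rot: [0.841, 0.541, -0.0, -0.0]
force: [4.3, -1.9, 1.7]
finger_gap: 0.085
gripper_force: 59.6
```

>>> {"fn": "apply_moves", "kwargs": {"claw": [-1,-1,-1,-1,-1], "travel": [[0,0,0.0005],[0,0,0.001],[0,0,0.0015],[0,0,0.002],[0,0,0.0025]], "turn": [[0,0,0],[0,0,0],[0,0,0],[0,0,0],[0,0,0]]}}

```text
t: 10.37
tcp_pos: [0.5492, 0.1876, 0.1822]
tool_rot: [0.841, 0.541, -0.002, -0.001]
force: [0.4, 0.0, -2.3]
finger_gap: 0.083
gripper_force: 60.3
```

>>> {"fn": "apply_moves", "kwargs": {"claw": [-1,-1,-1,-1,-1], "travel": [[0,0,0.0005],[0,0,0.001],[0,0,0.0015],[0,0,0.0015],[0,0,0.0015]], "turn": [[0,0,0],[0,0,0],[0,0,0],[0,0,0],[0,0,0]]}}

```text
t: 10.78
tcp_pos: [0.5508, 0.1874, 0.1816]
tool_rot: [0.841, 0.541, -0.0, -0.0]
force: [-0.5, -0.4, -1.4]
finger_gap: 0.086
gripper_force: 60.3
```

Snapped: the force dropped to baseline. Now I'll creep down to feel for the floor.

>>> {"fn": "apply_moves", "kwargs": {"claw": [-1,-1,-1,-1], "travel": [[0,0,0.0004],[0,0,0.0008],[0,0,0.0012],[0,0,0.0012]], "turn": [[0,0,0],[0,0,0],[0,0,0],[0,0,0]]}}

```text
t: 11.12
tcp_pos: [0.551, 0.1874, 0.1808]
tool_rot: [0.841, 0.541, 0.0, 0.0]
force: [-0.7, 0.5, -0.6]
finger_gap: 0.084
gripper_force: 60.6
```

>>> {"fn": "apply_moves", "kwargs": {"claw": [-1,-1,-1], "travel": [[0,0,0.0004],[0,0,0.0006],[0,0,0.0006]], "turn": [[0,0,0],[0,0,0],[0,0,0]]}}

```text
t: 11.37
tcp_pos: [0.551, 0.1874, 0.1807]
tool_rot: [0.841, 0.541, 0.0, 0.0]
force: [-1.7, -0.4, 3.1]
finger_gap: 0.082
gripper_force: 61.1
```

>>> {"fn": "apply_moves", "kwargs": {"claw": [-1,-1,-1], "travel": [[0,0,0.0003],[0,0,0.0005],[0,0,0.0005]], "turn": [[0,0,0],[0,0,0],[0,0,0]]}}

```text
t: 11.62
tcp_pos: [0.5511, 0.1874, 0.1807]
tool_rot: [0.841, 0.541, 0.0, 0.0]
force: [-1.7, -0.6, 6.4]
finger_gap: 0.08
gripper_force: 61.6
```

>>> {"fn": "apply_moves", "kwargs": {"claw": [-1,-1,-1,-1], "travel": [[0,0,0.0003],[0,0,0.0004],[0,0,0.0004],[0,0,0.0004]], "turn": [[0,0,0],[0,0,0],[0,0,0],[0,0,0]]}}

```text
t: 11.95
tcp_pos: [0.5511, 0.1874, 0.1807]
tool_rot: [0.841, 0.541, 0.0, 0.0]
force: [-3.3, -0.5, 8.0]
finger_gap: 0.084
gripper_force: 61.8
```

About 9.5 N on the floor with a steep rise, so the plate is home. I'll relax the push, open, and retreat straight up.

>>> {"fn": "apply_moves", "kwargs": {"claw": [-1,-1,-1], "travel": [[0,0,-0.0006],[0,0,-0.0012],[0,0,-0.0012]], "turn": [[0,0,0],[0,0,0],[0,0,0]]}}

```text
t: 12.2
tcp_pos: [0.5511, 0.1874, 0.1807]
tool_rot: [0.841, 0.541, 0.0, 0.0]
force: [-1.4, 0.2, 5.4]
finger_gap: 0.089
gripper_force: 61.1
```

>>> {"fn": "apply_moves", "kwargs": {"claw": [0,0,0,0,0], "travel": [[0,0,0],[0,0,0],[0,0,0],[0,0,0],[0,0,0]], "turn": [[0,0,0],[0,0,0],[0,0,0],[0,0,0],[0,0,0]]}}

```text
t: 12.62
tcp_pos: [0.5509, 0.1874, 0.1802]
tool_rot: [0.841, 0.541, -0.0, -0.0]
force: [0.3, -0.9, 0.4]
finger_gap: 0.502
gripper_force: 0.0
```

>>> {"fn": "apply_moves", "kwargs": {"claw": [0,0,0,0,0], "travel": [[0,0,0],[0,0,-0.02],[0,0,-0.06],[0,0,-0.1],[0,0,-0.15]], "turn": [[0,0,0],[0,0,0],[0,0,0],[0,0,0],[0,0,0]]}}

```text
t: 13.03
tcp_pos: [0.5496, 0.1872, 0.2998]
tool_rot: [0.841, 0.54, -0.002, -0.001]
force: [0.8, -0.1, 0.4]
finger_gap: 0.506
gripper_force: 0.0
```

>>> {"fn": "apply_moves", "kwargs": {"claw": [0,0,0,0,0], "travel": [[0,0,0],[0,0,0],[0,0,0],[0,0,0],[0,0,0]], "turn": [[0,0,0],[0,0,0],[0,0,0],[0,0,0],[0,0,0]]}}

```text
t: 13.45
tcp_pos: [0.5499, 0.1872, 0.2986]
tool_rot: [0.841, 0.54, -0.002, -0.001]
force: [-0.7, -0.4, 0.7]
finger_gap: 0.499
gripper_force: 0.0
```

```bash
python3 - <<'E'
from h import *
st=manip.sense(); print(st['t'],st['tcp_pos'].round(4),st['force'].round(2))
s=snap('scene'); P=cloud(s); hsv=cv2.cvtColor(s['pixels'],cv2.COLOR_RGB2HSV); H,S,V=[hsv[...,i].astype(int) for i in range(3)]
a=np.radians(-24.5); e=np.array([np.cos(a),np.sin(a)]); f=np.array([-np.sin(a),np.cos(a)])
m=(abs(H-68)<18)&(S>110)&(V>40)&(abs(P[...,0]-.55)<.06)&(abs(P[...,1]-.187)<.07)
p=P[m]; q=np.c_[p[:,:2]@e,p[:,:2]@f,p[:,2]]; print(m.sum(),np.percentile(q,[1,50,99],axis=0).round(4)); n=np.linalg.svd(q-q.mean(0))[2][2]; print(n.round(3))
cv2.imwrite('pics/end.png',cv2.resize(s['pixels'][150:300,150:450,::-1],(800,400),interpolation=cv2.INTER_CUBIC))
E
```

```text
13.45 [0.5499 0.1872 0.2986] [-0.68 -0.38  0.73]
760 [[0.4254 0.3689 0.0483]
 [0.4287 0.4015 0.1416]
 [0.4307 0.4309 0.2131]]
[ 1.    -0.003  0.001]
```

View pics/end.png

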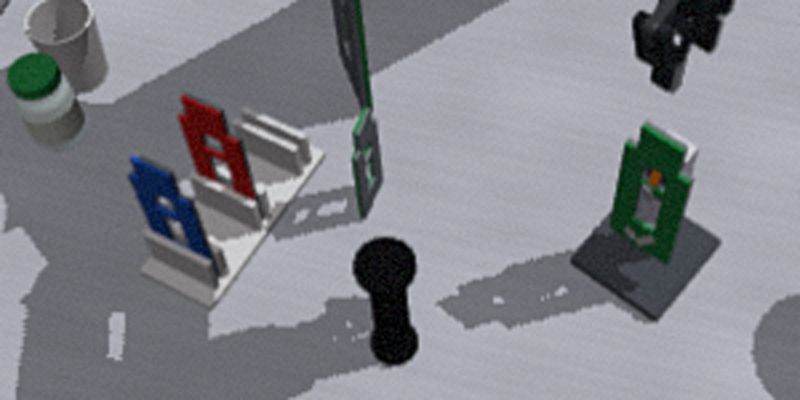

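The picture shows the plate hanging upright on the bracket at (652,190), green and ticked face outward. The orange catch shows over the strip at (655,177), the gripper is clear, and the red and blue plates are still in their slots.

```bash
python3 -c "
from station import manip
print(manip.sign_off())"
```

```text
the job is handed in; nothing more can be done
None
```

The green status plate hangs on the hook with its ticked face outward: it snapped under the catch, took a push of about 9.5 N against the hook floor, and was let go; the job is handed in, but the judge returned no verdict.

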